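# Pin the flask cradle's knuckles together

### The job

The sliding flask cradle on the bench stand must be locked for the demonstration. Take the hinge pin with the plain straight cylindrical grip from the wooden rack, put it down through the cradle's upper knuckle, bring the cradle forward until that hole meets the hidden hole in the strap knuckle just below, and thread the pin through both until its collar rests on the upper knuckle; let go and leave it there. Feel for the lower hole gently, never ram or force the pin, and leave the other two rods and the glassware where they are.

Things in the scene. Friction and masses are not known exactly. Their poses are not given: they have to be found in the camera images.
- pin_mid (a point): Half-way up the 92 mm steel hinge pin (0.12 kg), in the plane of its collar's underside; z up the pin. Below: round shank 12 mm thick, 46 mm long. Above: collar 26 mm wide, 6 mm thick, then a plain straight cylindrical grip 18 mm thick, 40 mm tall; hold it about 30 mm above this point. Starts upright in any one of the rack's three holes.
- pin_nose (a point): Centre of the pin's flat lower end, 46 mm below pin_mid. The lowest 6 mm of the shank taper from 12 mm to a 9 mm wide nose.
- stand: Fixed stand: grey base plate 370 x 110 x 12 mm, origin on the bench near its middle, x along its length. At its -x end a steel cradle with a cork ring (100 mm wide, top 83 mm up) slides along x only, 55 mm at most, with about 2.5 N friction, and stays where left. Its flat tongue, 22 mm wide, runs towards +x and ends in the upper knuckle.
- knuckle (a point): Centre of the 15 mm wide upright through hole, at the top face of the upper knuckle: a round steel eye 37 mm wide, 14 mm thick, fixed to the cradle's tongue and moving with it; top face 78 mm above the bench, underside 2 mm above the strap. A pin standing in the hole can drag eye and cradle along. Nothing higher within 90 mm.
- slot_mid (a point): Middle of the slot range of the lower knuckle, at its top face, 62 mm up: a fixed flat steel strap 120 mm long (stand's x), 36 mm wide, 12 mm thick, free room below. Its one upright 14 mm hole, mostly hidden under the eye and tongue, lies on the stand's x line through here, up to 18 mm to either side of this point: 8 to 48 mm towards the stand's +x from the eye's hole at the start.
- rack: Fixed wooden rack 180 x 60 x 50 mm, origin under its centre, x along its length. Three holes in a row along x, 55 mm apart, 15 mm wide, 46 mm deep; each holds one upright steel rod, its collar on the rack's top.
- tkey_mid (a point): Collar underside of another steel rod in the rack, 81 mm tall with a 44 mm cross-bar (T) on top; not needed.
- ballrod_mid (a point): Collar underside of another steel rod in the rack, 89 mm tall with a 28 mm ball on top; not needed.
- flask_mid (a point): Centre of a loose conical glass flask, 76 mm wide, 106 mm tall, standing on the bench; not needed.
- amber_mid (a point): Centre of a loose amber glass bottle, 60 mm wide, 130 mm tall, standing on the bench; not needed.

How it is judged:
By the outcome, as a careful person would: the job done as asked, in the order asked, and still so for the second after the job is handed in, with the robot touching nothing.
It also fails if it takes over 72 s, if anything falls off the work surface, if the arm or the gripper's body presses on something with over 40 N, if the wrist force passes 120 N, or if a joint passes its speed limit or range.

### The arm

A 6-joint arm with a two-finger parallel gripper is mounted at the origin on the work surface. World frame = base frame: x ahead of the robot, y to its left, z up, the work surface at z = 0. Lengths are in m, angles in degrees, forces in N, time in s.
With the tool pointing down it reaches from about 0.325 to 0.85 m from the base axis. Payload 15.5 kg.
Tool frame: the origin (TCP) lies midway between the tips of the shut fingers; the grasp point (between the pads) lies 19 mm behind it; y points along the fingers, x is the direction in which the jaws open and shut, and the axes are right-handed (so a half turn about y gives the same grasp; the last joint's range is limited). The gripper opens to 91 mm and grips with 3 to 60 N. Pads are 32 mm wide; open, the fingers measure 118 mm over their backs; the gripper's body (76 mm by 178 mm) begins 60 mm behind the grasp point.
Start: joints at [70.732, 28.281, 77.091, -0, 74.628, -5.472], TCP at [0.149, 0.607, 0.214] pointing down, gripper open.
Joint ranges: [-166.48, 166.48], [-47.26, 123.95], [12.59, 153.08], [-70.14, 250.14], [6.76, 159.57], [-176.63, 176.63]. Speed limits (degrees/s): [108.29, 108.29, 147.25, 172.46, 172.46, 172.46].

### API

Orientations are given as a 3x3 rotation matrix whose columns are the frame's x, y, z axes.
In Python, from bench import ctrl gives the robot as it stands. The module is installed in compiled form; this text tells all that it offers. Calls block until the motion is done:
- ctrl.goto(position, orientation): joint-space move of the TCP to a pose.
- ctrl.move_l(position, vel=0.15, ori=None, contact_N=None): straight line of the TCP; ori=None keeps the orientation; vel is the mean speed in m/s. With contact_N (N) it stops when the force on the tool has changed by that much, and returns True; else False.
- ctrl.movej(angles): joint-space move.
- ctrl.command_gripper(opening): opening from 0.0 (shut) to 1.0 (fully open); the grip force is fixed at half the most; returns when the fingers have stopped.
- ctrl.sleep(seconds).
- ctrl.ik(position, orientation): joint angles nearest the present ones, or None.
- ctrl.read_camera(name): name is "side" or "top"; returns the picture (400x640x3 uint8, blue, green, red); there is no depth.
- ctrl.camera_params(name): a dict with "fx", "fy", "cx", "cy" (pixels), "pose" (4x4, takes a point from camera to world coordinates). Camera axes: x right, y up, looking along -z (the intrinsics and any distortion apply to the point x, -y, -z); pixel columns grow to the right and rows downward; lengths in m; the calibration is good to about 2 mm. A picture is of the moment at which its call begins. camera_params takes no time and is no camera call.
A pose or a line that the arm cannot do raises ctrl.MotionError and nothing moves.
- ctrl.sign_off(): hands the job in, once; it reports no verdict.
Readings, each from a call of its own:
- ctrl.current_t(): time.
- ctrl.current_q(): joint angles.
- ctrl.current_dq(): joint speeds.
- ctrl.current_effort(): joint torques, N m.
- ctrl.current_tool_pos(): TCP position.
- ctrl.current_eef_rot(): TCP orientation.
- ctrl.current_contact_force(): force on the tool from outside, world axes, zero at the start.
- ctrl.current_wrist_torque(): the same for the moment, N m.
- ctrl.current_grip_width(): opening from 0.0 (shut) to 1.0 (fully open).
Only numpy, scipy, OpenCV 4.12 (cv2) and the standard library are available. Lean on these libraries where they do the work, as an engineer would, in place of code of your own. Each camera call takes 0.05 s, during which the arm holds its last target.

## Working session

There is one attempt and no reset: what is moved stays moved. The work goes in short steps, each a Python script; the robot and the scene stay as the last script left them, time stands still between calls to the robot, and variables do not carry over. Pictures are saved under pics/ and viewed, and the job is handed in when it is done.

```bash
mkdir -p pics; python3 - <<'E'
from bench import ctrl
import cv2
for n in("side","top"):
    im=ctrl.read_camera(n); cv2.imwrite(f"pics/{n}0.png",im); p=ctrl.camera_params(n); print(n,{k:(v.round(4).tolist() if hasattr(v,'round') and k=='pose' else v) for k,v in p.items()})
print(ctrl.current_t(),ctrl.current_contact_force(),ctrl.current_eef_rot().round(3).tolist())
E
```

```text
side {'fx': 369.93015488928023, 'fy': 369.93015488928023, 'cx': 314.9231365345789, 'cy': 201.09842318782415, 'pose': [[0.7299, 0.3749, -0.5716, 0.1442], [-0.6833, 0.4255, -0.5933, -0.5525], [0.0208, 0.8236, 0.5667, 0.54], [0.0, 0.0, 0.0, 1.0]]}
top {'fx': 414.9213667298879, 'fy': 414.9213667298879, 'cx': 324.48228515524846, 'cy': 195.36745942445805, 'pose': [[-0.0185, 0.9944, -0.1037, 0.5394], [-0.9993, -0.0218, -0.0307, -0.0817], [-0.0328, 0.103, 0.9941, 0.911], [0.0, 0.0, 0.0, 1.0]]}
0.1 [-0.68995696  0.52767425 -0.50811129] [[0.238, -0.0, -0.971], [0.971, -0.001, 0.238], [-0.001, -1.0, 0.0]]
```

View pics/side0.png

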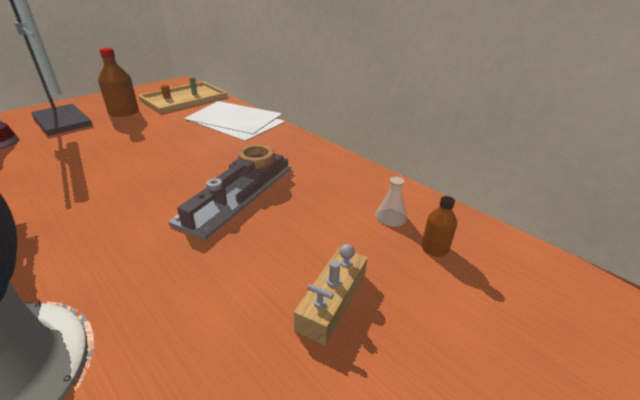

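View pics/top0.png

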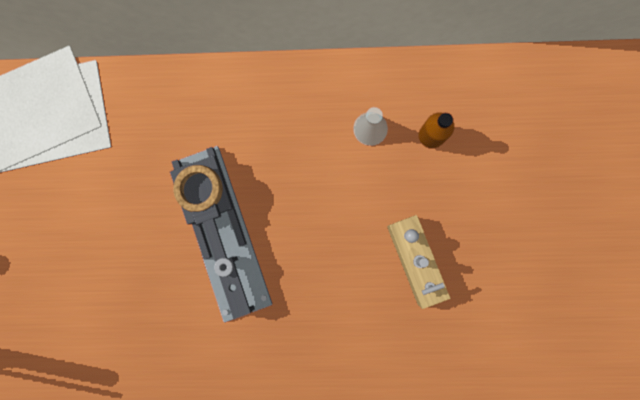

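```bash
python3 - <<'E'
import cv2,numpy as np
t=cv2.imread("pics/top0.png"); s=cv2.imread("pics/side0.png")
def crop(im,x,y,w,h,k): return cv2.resize(im[y:y+h,x:x+w],None,fx=k,fy=k,interpolation=cv2.INTER_CUBIC)
cv2.imwrite("pics/a.png",crop(t,180,220,100,75+25,6)[:600])
cv2.imwrite("pics/b.png",crop(t,380,210,80,100,6))
cv2.imwrite("pics/c.png",crop(s,165,140,133,100,6))
cv2.imwrite("pics/d.png",crop(s,285,235,100,100,6))
E
```

```text
(no output)
```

View pics/a.png

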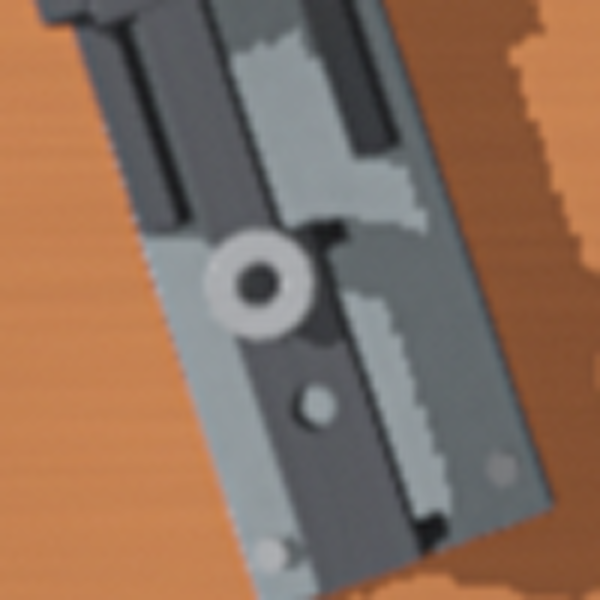

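View pics/b.png

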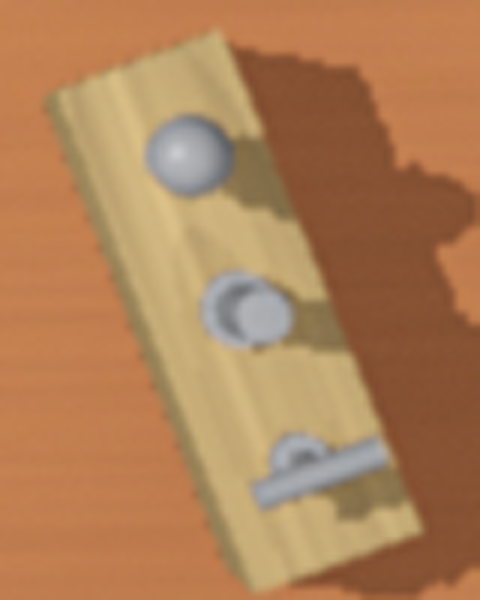

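View pics/c.png

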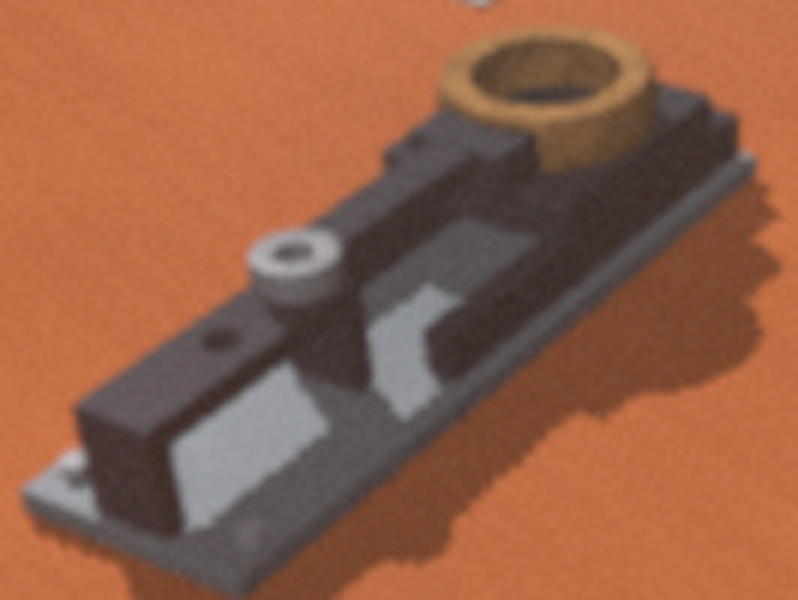

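View pics/d.png

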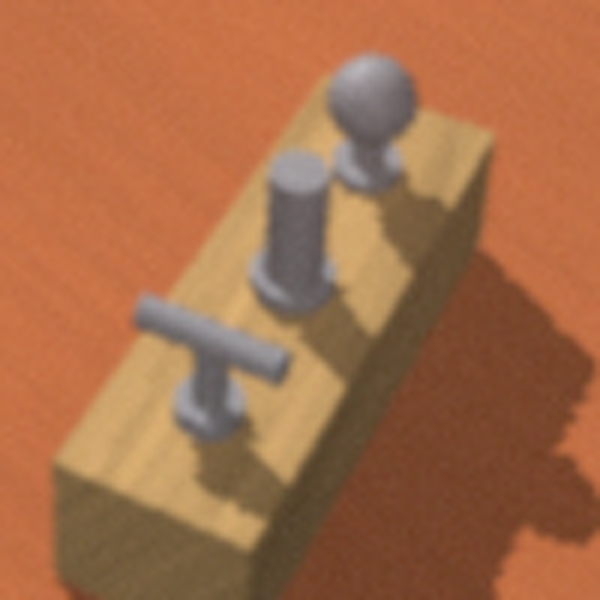

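```bash
cat > h.py <<'E'
from bench import ctrl
import numpy as np, cv2
P={n:ctrl.camera_params(n) for n in("top","side")}
def ray(n,u,v):
    p=P[n];T=np.array(p["pose"]);d=np.array([(u-p["cx"])/p["fx"],-(v-p["cy"])/p["fy"],-1.]);return T[:3,3],T[:3,:3]@d
def onz(n,u,v,z):
    o,d=ray(n,u,v);return o+d*(z-o[2])/d[2]
def proj(n,X):
    p=P[n];T=np.array(p["pose"]);c=T[:3,:3].T@(np.array(X)-T[:3,3]);return np.array([p["cx"]+p["fx"]*c[0]/-c[2],p["cy"]-p["fy"]*c[1]/-c[2]])
def tri(a,b):
    A=np.zeros((3,3));B=np.zeros(3)
    for o,d in(a,b):
        d=d/np.linalg.norm(d);M=np.eye(3)-np.outer(d,d);A+=M;B+=M@o
    return np.linalg.solve(A,B)
def cz(x,y,x0,y0,k=6): return (x+.5)/k-.5+x0,(y+.5)/k-.5+y0
E
python3 - <<'E'
from h import *
np.set_printoptions(precision=4,suppress=True)
for nm,t,s,z in[("eye",cz(260,284,180,220),cz(296,251,165,140),.078),("hole",cz(317,405,180,220),cz(220,340,165,140),.062),("pin",cz(263,317,380,210),cz(298,172,285,235),.096)]:
    print(nm,onz("top",*t,z),onz("side",*s,z),tri(ray("top",*t),ray("side",*s)))
# base plate right edge direction, from top: points on right edge
a=onz("top",*cz(553,503,180,220),.012);b=onz("top",217.5,149,.012);print("edge",a,b)
# strap edges z=.062
c=onz("top",*cz(415,540,180,220),.062);d=onz("top",*cz(340,320,180,220),.062);print("strap",c,d)
# rack top corners
for u,v in[(50,95),(218,33),(422,530),(260,590)]: print(onz("top",*cz(u,v,380,210),.05))
q=[onz("top",*cz(u,v,380,210),.05) for u,v in[(50,95),(218,33),(422,530),(260,590)]]
print(np.mean(q,0))
E
```

```text
eye [0.487  0.1498 0.078 ] [0.4871 0.149  0.078 ] [0.4872 0.1498 0.0776]
hole [0.4452 0.1346 0.062 ] [0.4437 0.1351 0.062 ] [0.4445 0.1352 0.0615]
pin [ 0.4903 -0.245   0.096 ] [ 0.489  -0.2459  0.096 ] [ 0.4901 -0.2451  0.0948]
edge [0.4042 0.0627 0.012 ] [0.7421 0.1821 0.012 ]
strap [0.4002 0.1012 0.062 ] [0.4734 0.1268 0.062 ]
[ 0.5641 -0.1848  0.05  ]
[ 0.5842 -0.243   0.05  ]
[ 0.4159 -0.3042  0.05  ]
[ 0.3969 -0.2493  0.05  ]
[ 0.4903 -0.2453  0.05  ]
```

```bash
cat >> h.py <<'E'
def R(a):
    a=np.radians(a);c,s=np.cos(a),np.sin(a);return np.array([[c,0,-s],[s,0,c],[0,-1,0.]])
def st(m=""):
    print(m,"t%.2f"%ctrl.current_t(),"p",np.round(ctrl.current_tool_pos(),4),"F",np.round(ctrl.current_contact_force(),2),"M",np.round(ctrl.current_wrist_torque(),3),"g%.4f"%ctrl.current_grip_width())
E
python3 - <<'E'
from h import *
px,py=0.4900,-0.2452
ctrl.goto([px,py,.17],R(-70.5)); st()
im=ctrl.read_camera("side"); cv2.imwrite("pics/s1.png",im)
print(ctrl.move_l([px,py,.0615],vel=.08,contact_N=6)); st()
ctrl.command_gripper(0.0); st("grip")
im=ctrl.read_camera("side"); cv2.imwrite("pics/s2.png",im)
E
```

```text
t3.32 p [ 0.4903 -0.2447  0.17  ] F [-0.2   0.19 -0.59] M [-0.065  0.107 -0.002] g1.0030
False
 t4.88 p [ 0.4902 -0.2454  0.0619] F [-0.75  0.3  -0.33] M [-0.109  0.183  0.058] g1.0011
grip t5.99 p [ 0.49   -0.2452  0.0615] F [-0.41  0.95  0.14] M [-0.082  0.119  0.017] g0.1904
```

View pics/s2.png

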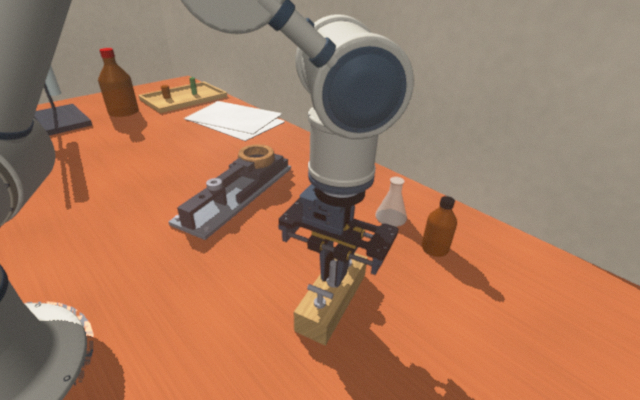

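The gripper (fingers at ~(333,268)) holds the straight-grip pin; width 0.19 matches 18 mm. I'll lift it and carry it over the eye.

```bash
python3 - <<'E'
from h import *
ctrl.move_l([.49,-.2452,.18],vel=.12); st("lift")
ctrl.goto([.487,.1496,.18],R(19.4)); st()
ctrl.move_l([.487,.1496,.147],vel=.08); ctrl.sleep(.3); st()
for n in("side","top"):
    im=ctrl.read_camera(n); cv2.imwrite(f"pics/{n}3.png",im)
s=cv2.imread("pics/side3.png"); 
u,v=proj("side",[.487,.1496,.147-.0575]);print(u,v,proj("side",[.487,.1496,.147-.0115]))
cv2.imwrite("pics/s3c.png",cv2.resize(s[110:235,150:300],None,fx=5,fy=5,interpolation=cv2.INTER_CUBIC))
E
```

```text
lift t7.18 p [ 0.4896 -0.245   0.1793] F [ 0.65 -0.39 -1.3 ] M [-0.069  0.117 -0.033] g0.1901
 t8.65 p [0.4874 0.1488 0.18  ] F [ 0.98  0.54 -0.51] M [-0.083 -0.017  0.042] g0.1934
 t9.52 p [0.4872 0.1497 0.1473] F [ 0.78 -0.06 -0.36] M [-0.062  0.066  0.038] g0.1894
213.0921310409671 177.13964399372142 [210.35974911 159.74729372]
```

View pics/s3c.png

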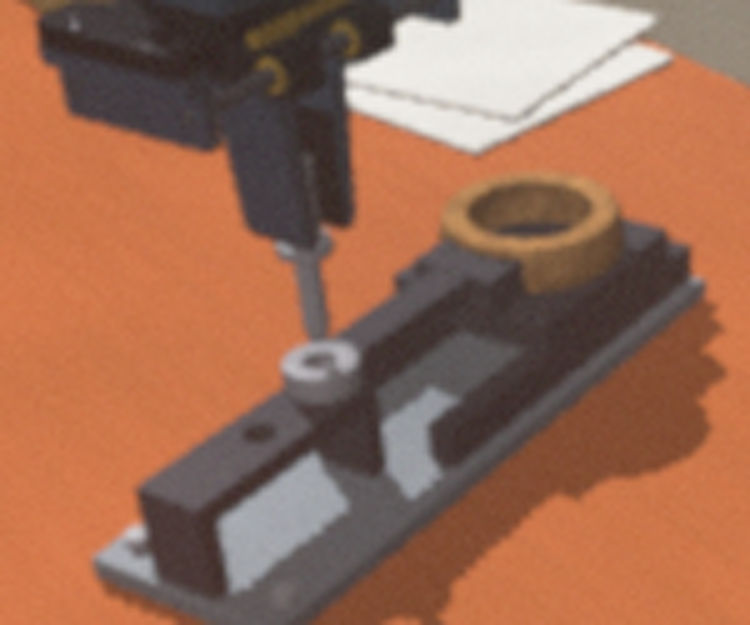

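View pics/top3.png

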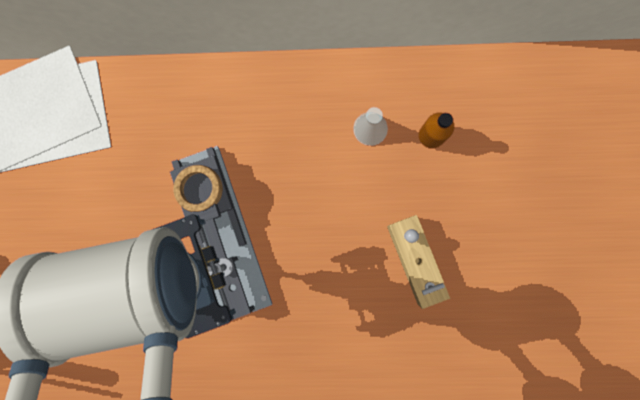

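Nose at about (213,177) in the side view, where predicted, with the eye hole directly below it at (214,182). I'll lower it gently.

```bash
python3 - <<'E'
from h import *
r=ctrl.move_l([.487,.1496,.1215],vel=.02,contact_N=4); st(r)
ctrl.sleep(.2);st()
im=ctrl.read_camera("side"); cv2.imwrite("pics/s4c.png",cv2.resize(im[110:235,150:300],None,fx=5,fy=5,interpolation=cv2.INTER_CUBIC))
E
```

```text
False t11.04 p [0.4871 0.1496 0.1216] F [-0.68  0.71 -1.96] M [-0.077  0.051  0.008] g0.1939
 t11.24 p [0.487  0.1496 0.1216] F [ 0.3  -0.06 -1.52] M [-0.097 -0.008 -0.023] g0.1895
```

View pics/s4c.png

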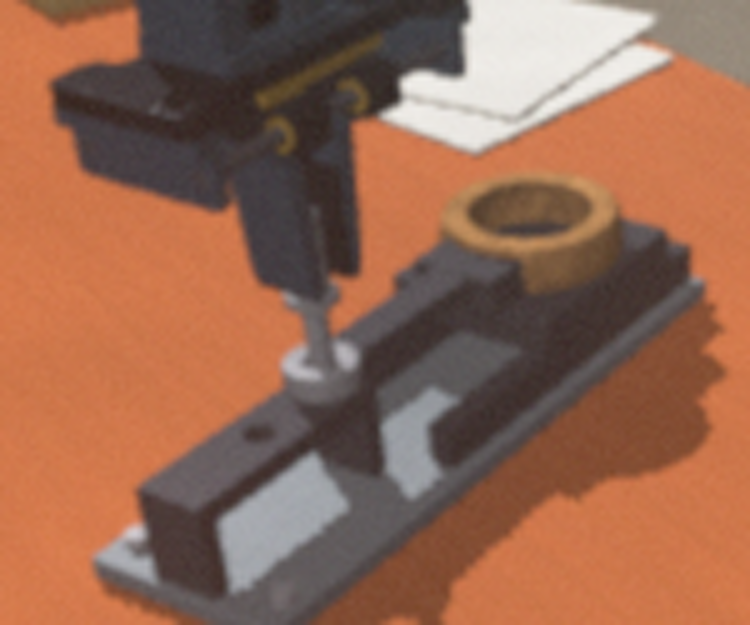

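```bash
python3 - <<'E'
from h import *
r=ctrl.move_l([.4660,.1423,.1215],vel=.03,contact_N=12); st(r)
r=ctrl.move_l([.4448,.1349,.1215],vel=.03,contact_N=12); st(r)
ctrl.sleep(.3);st()
im=ctrl.read_camera("side"); cv2.imwrite("pics/s5c.png",cv2.resize(im[110:235,150:300],None,fx=5,fy=5,interpolation=cv2.INTER_CUBIC))
im=ctrl.read_camera("top"); cv2.imwrite("pics/t5c.png",cv2.resize(im[140:340,140:300],None,fx=3,fy=3,interpolation=cv2.INTER_CUBIC))
r=ctrl.move_l([.4448,.1349,.1160],vel=.01,contact_N=4); st(r)
E
```

```text
False t12.18 p [0.4658 0.1422 0.1214] F [-0.25  0.31 -0.88] M [ 0.029 -0.066  0.006] g0.1881
False t13.08 p [0.4446 0.1348 0.1215] F [-0.55  0.26 -1.29] M [ 0.048  0.062 -0.039] g0.1897
 t13.38 p [0.4448 0.1349 0.1215] F [ 0.2  -0.28  0.17] M [-0.091  0.009  0.006] g0.1929
False t14.18 p [0.4448 0.1349 0.116 ] F [ 0.19  0.63 -0.88] M [-0.113  0.023 -0.021] g0.1916
```

View pics/s5c.png

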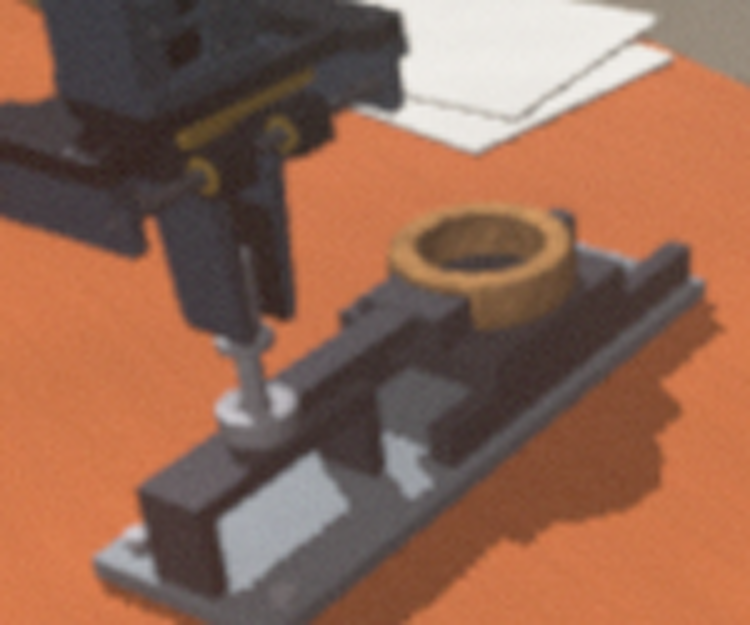

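View pics/t5c.png

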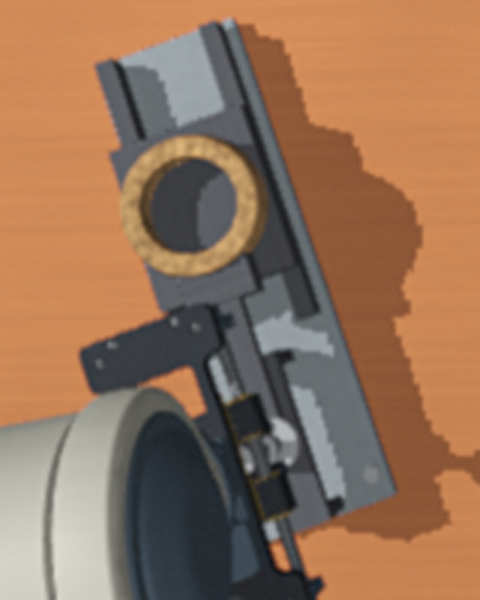

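The cradle has followed and the nose is 3.5 mm below the strap's top face with no contact, so it is in the lower hole. Continuing gently.

```bash
python3 - <<'E'
from h import *
for z in(.112,.104,.097,.092):
    r=ctrl.move_l([.4448,.1349,z],vel=.012,contact_N=4); st(r)
    if r: break
E
```

```text
False t14.67 p [0.4447 0.1349 0.1119] F [-0.22  0.21  0.03] M [-0.008  0.065 -0.062] g0.1852
False t15.48 p [0.4448 0.1349 0.104 ] F [ 0.2   1.17 -0.91] M [0.114 0.086 0.01 ] g0.1872
False t16.22 p [0.4448 0.1349 0.097 ] F [-0.37  0.42 -2.28] M [0.082 0.104 0.019] g0.1906
False t16.78 p [0.4447 0.1349 0.0919] F [-0.59  1.36 -1.24] M [ 0.106  0.153 -0.051] g0.1885
```

```bash
python3 - <<'E'
from h import *
r=ctrl.move_l([.4448,.1349,.0885],vel=.008,contact_N=4); st(r)
ctrl.sleep(.3);st()
im=ctrl.read_camera("side"); cv2.imwrite("pics/s6c.png",cv2.resize(im[110:235,150:300],None,fx=5,fy=5,interpolation=cv2.INTER_CUBIC))
E
```

```text
True t17.16 p [0.4449 0.135  0.0894] F [0.09 0.1  6.09] M [-0.007  0.067  0.017] g0.1911
 t17.46 p [0.4449 0.1349 0.0894] F [0.09 0.27 6.98] M [-0.032  0.128 -0.022] g0.1874
```

View pics/s6c.png

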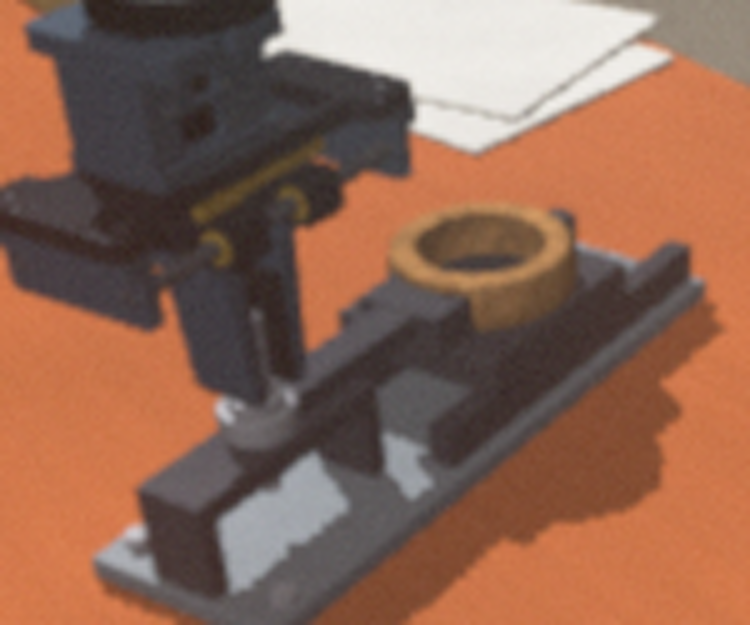

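Contact at z=0.0894, where the collar should seat (0.0895). Releasing.

```bash
python3 - <<'E'
from h import *
ctrl.command_gripper(1.0); st("rel")
ctrl.move_l([.4448,.1349,.19],vel=.08); st()
ctrl.goto([.35,-.15,.28],R(-30)); ctrl.sleep(.5); st()
s=ctrl.read_camera("side"); t=ctrl.read_camera("top")
cv2.imwrite("pics/side7.png",s);cv2.imwrite("pics/top7.png",t)
cv2.imwrite("pics/s7c.png",cv2.resize(s[110:235,150:300],None,fx=5,fy=5,interpolation=cv2.INTER_CUBIC))
cv2.imwrite("pics/t7c.png",cv2.resize(t[140:340,140:300],None,fx=3,fy=3,interpolation=cv2.INTER_CUBIC))
print("pred top-of-pin",proj("side",[.4448,.1349,.124]),proj("top",[.4448,.1349,.124]))
E
```

```text
rel t18.69 p [0.4445 0.1349 0.0892] F [ 0.31 -0.46  0.5 ] M [-0.029 -0.004  0.02 ] g0.9982
 t20.10 p [0.4446 0.1349 0.1896] F [ 0.16  0.07 -0.24] M [-0.054  0.061  0.022] g0.9976
 t21.79 p [ 0.3501 -0.1499  0.28  ] F [ 0.2  -0.27 -0.81] M [-0.114  0.032 -0.02 ] g0.9985
pred top-of-pin [197.45896462 172.72356183] [223.8763902  291.18268821]
```

View pics/s7c.png

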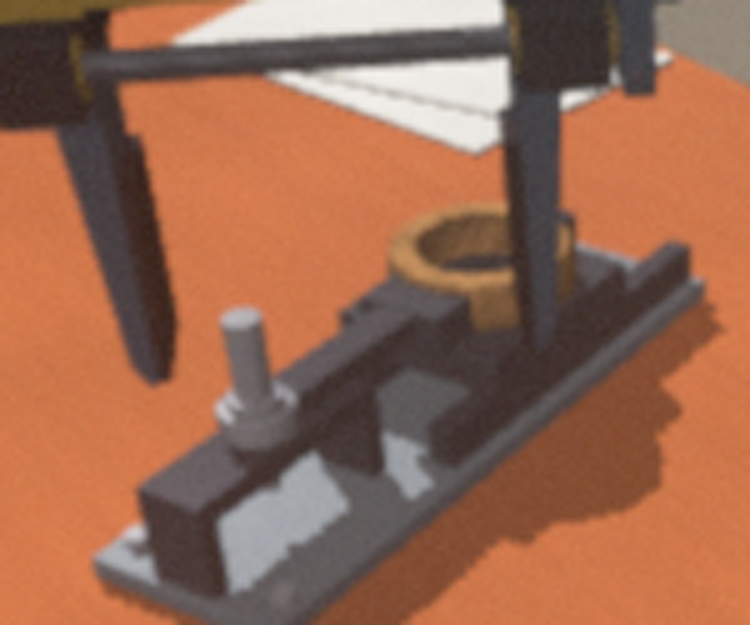

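View pics/top7.png

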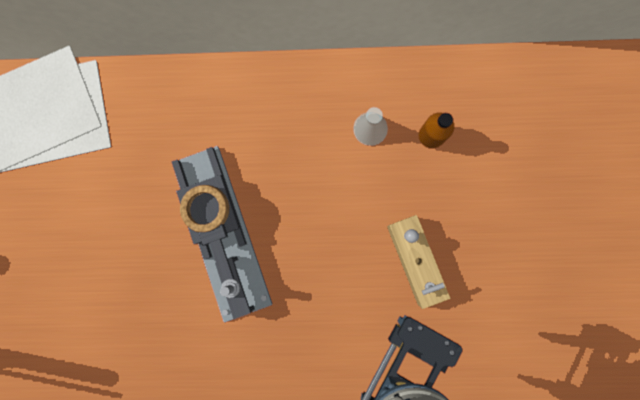

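```bash
python3 - <<'E'
from h import *
t=cv2.imread("pics/top7.png");cv2.imwrite("pics/t7d.png",cv2.resize(t[255:325,195:275],None,fx=8,fy=8,interpolation=cv2.INTER_CUBIC))
for z in(.078,.084,.124): print(z,proj("top",[.4448,.1349,z]))
E
```

```text
0.078 [230.2117964  288.25512313]
0.084 [229.42556445 288.61843767]
0.124 [223.8763902  291.18268821]
```

View pics/t7d.png

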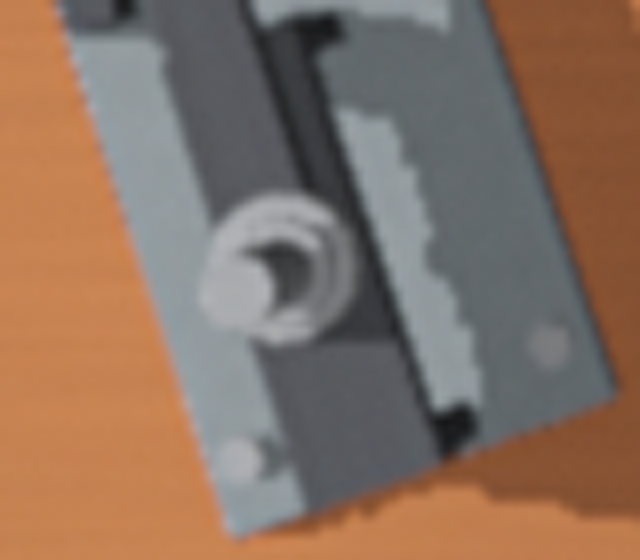

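Top view: pin top at (224.7, 290.9), predicted (223.9, 291.2), with the collar concentric on the eye. The pin stands upright and seated. The ball rod, T-key, flask and bottle are unmoved.

```bash
python3 - <<'E'
from h import *
ctrl.sign_off(); st()
E
```

```text
the job is handed in; nothing more can be done
the job is handed in; nothing more can be done
```

The cradle is locked: the hinge pin stands upright through both knuckles with its collar on the upper one, and I handed the job in at about 22 s of the 72 s allowed.

- **What I did:** I took the straight-grip pin from the rack's middle hole and lowered it through the upper knuckle. I then dragged the cradle about 45 mm forward to the strap hole, which showed in the first pictures near the far end of its range. From there I eased the pin down with a 4 N stop until the collar seated, let go and backed away.
- **Contact:** The pin went down without touching anything until the collar seated, at tool height 0.0894 m against 0.0895 m expected. The highest force I read was about 7 N.
- **Final pictures:** The pin's top was within about 1 pixel of where a seated, upright pin should appear in both views. The T-key, ball rod, flask and bottle look unmoved.

No check failed or disagreed. I could not see the pin's nose below the strap, so the depth rests on the seating height and the pictures.

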